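Take a tube off the drying rack and hold it over the air jet

ROBOT

A 7-joint arm with a two-finger parallel gripper is mounted at the origin on a cart in front of the work surface, level with it; the furniture and walls round the work are solid. World frame = base frame: x ahead of the robot, y to its left, z up, the work surface at z = 0. Lengths are in m, angles in rad, forces in N, time in s.
With the tool pointing down it reaches from about 0.425 to 0.875 m from the base axis. Payload 4.7 kg.
Tool frame: the origin (TCP) lies midway between the tips of the shut fingers; the grasp point (between the pads) lies 19 mm behind it; z points along the fingers, y is the line along which they close (so a half turn about z gives the same grasp; the last joint's range is limited). The gripper opens to 87 mm and grips with 3 to 60 N. Pads are 19 mm wide; open, the fingers measure 117 mm over their backs; the gripper's body (75 mm by 190 mm) begins 51 mm behind the grasp point.
Start: joints at [1.307, 0.321, -0.07, 1.45, 0.023, 1.371, -0.057], TCP at [0.178, -0.625, 0.223] pointing down, gripper open.
Joint ranges: [-2.86, 2.86], [-0.3, 2.09], [-1.38, 1.24], [0.06, 2.45], [-1.56, 4.7], [0.09, 2.05], [-2.69, 2.69]. Speed limits (rad/s): [2.57, 2.57, 3.14, 3.14, 3.14, 3.14, 3.14].

INTERFACE

Orientations are given as a rotation vector (axis times angle).
In Python, from bench import ctrl gives the robot as it stands. The module is installed in compiled form; this text tells all that it offers.
- The arm moves only by the shell command python3 -m handwheel 'ROWS' [FORCE]. ROWS is JSON, a list of rows, each a list of 7 numbers: the finger opening in m, from 0 to 0.087, then the shift along the tool's x, y, z in m, then the turn, a rotation vector about the tool's x, y, z in degrees. A call has 1 to 12 rows; each row shifts and turns the commanded pose from where the row before left it, along the tool's axes as they then stand; what a row does not reach is not made up. A row lasts 1/8 s, in which the tool goes at most 62.5 mm and 10.7 degrees, less where a joint would pass 70% of its speed; a pose out of reach is approached as far as the arm can. A call is refused whole if a number of a shift passes 0.0625 or a number of a turn 10.7, either way. A call with a gripper value outside its range is refused whole. The fingers move at their own pace and stop on an object; FORCE is the grip in N (left out, the last holds). Time passes only in rows, so rows that do not move let the fingers close. It gives the time, the measured TCP pose, the force, the opening and the grip force at its end, in the units of the state.
- ctrl.get_state(): the state, without advancing time (a new reading comes with each control period).
- ctrl.get_image(name): name is "side" or "top" or "wrist"; returns (picture, depth): 384x512x3 uint8, blue, green, red; 384x512 float32, m along the optical axis (not along the pixel's ray), 0 where there is no reading.
- ctrl.camera_info(name): a dict with "intrinsics" (3x3 intrinsics, pixels), "D" ([k1, k2, p1, p2, k3] as OpenCV has them; the pictures are not rectified), "R" (3x3) and "t" (3): a world point X has camera coordinates R X + t. Camera axes: x right, y down, z forward; pixel columns grow to the right and rows downward; lengths in m; the calibration is good to about 2 mm. A picture is of the moment at which its call begins: read the wrist's pose just before it. camera_info takes no time and is no camera call; for the wrist camera it gives the pose at the moment of the call.
- ctrl.close_job(): hands the job in; it is judged then, once.
The state is a dict: "time": time; "joint_positions": joint angles; "qd": joint speeds; "joint_torque": joint torques, N m; "position": TCP position; "tool_rot": TCP orientation; "ft_force": force on the tool from outside, world axes, zero at the start; "torque": the same for the moment, N m; "grip_width": opening from 0.0 (shut) to 1.0 (fully open); "grip_force": force on a finger pad.
Only numpy, scipy, OpenCV 4.12 (cv2) and the standard library are available. Lean on these libraries where they do the work, as an engineer would, in place of code of your own. Each camera call takes 0.05 s, during which the arm holds its last target. There are 200 camera calls.

TASK

Draw the test tube with the blue band off its slanted peg on the drying rack, turn it until its mouth points straight down, and lower it over the upright jet of the air dryer until roughly the upper half of the jet (about 45 mm) is inside the tube. Finish still holding it there, raised and steady, with the tube touching neither the jet nor the dryer. Leave the other two tubes on their pegs and leave the wash bottle alone.

Things in the scene. Friction and masses are not known exactly. Their poses are not given: they have to be found in the camera images.
- tube_blue: white plastic test tube with a blue band near its blue closed end, 110 mm long, outside 30 mm across (33 at the 4 mm rim of the mouth), inside 25 mm across, 105 mm deep, 28-56 g. Origin: centre of the mouth; z: along the axis to the closed end. Starts mouth down over one of the three slanted pegs, which one varies. A good grip: from above, across the tube, 70 mm from its mouth.
- tube_yellow: white plastic test tube with a yellow band near its yellow closed end, 110 mm long, outside 30 mm across (33 at the 4 mm rim of the mouth), inside 25 mm across, 105 mm deep, 40 g. Origin: centre of the mouth; z: along the axis to the closed end. Starts mouth down over one of the three slanted pegs, which one varies. It stays on its peg.
- tube_green: white plastic test tube with a green band near its green closed end, 110 mm long, outside 30 mm across (33 at the 4 mm rim of the mouth), inside 25 mm across, 105 mm deep, 40 g. Origin: centre of the mouth; z: along the axis to the closed end. Starts mouth down over one of the three slanted pegs, which one varies. It stays on its peg.
- rack: grey drying rack, fixed: base 130 x 270 x 10 mm, slanted board, three black pegs 16 mm thick, 70 mm long, pointing up at 45 degrees towards the rack's +x (away from the robot, give or take 0.3 rad); roots at x -40, z 55, y -85, 0, 85 mm, tips at x 9.5, z 104.5. Tubes rest against the board, closed ends up along +x. Origin: centre of underside, z up. Left or right of the dryer.
- dryer: air dryer for glassware, fixed to the table: white box 110 x 110 mm, top 45 mm above the table, with a black collar 8 mm high and one thin upright steel jet in the middle of its top, 8 mm thick, 87 mm free length. Origin: centre of the underside; z up.
- jet_tip (a point): top end of the dryer's upright jet, on its axis, 140 mm above the table
- wash_bottle: loose white wash bottle with a blue cap, 169 mm high, near the back of the table; a bystander. Origin: centre of its underside.
There are look-alikes about, which are no part of the job. Leave any turquoise look-alike of the tube_blue alone.

How it is judged:
By the outcome, as a careful person would: the job done as asked, in the order asked, and still so for the second after the job is handed in, while the arm keeps its last pose, push and grip.
It also fails if it takes over 38 s, if anything falls off the work surface, if the arm or the gripper's body presses on something with over 40 N, if the wrist force passes 120 N, or if a joint passes its speed limit or range.

## Working session

There is one attempt and no reset: what is moved stays moved. The work goes in short steps, Python scripts to look and compute and a shell command to move; the robot and the scene stay as the last step left them, time stands still between calls to the robot, and variables do not carry over. Pictures are saved under pics/ and viewed, at most 13 in all, crops included, and the job is handed in when it is done.

```bash
mkdir -p pics
cat > h.py <<'E'
import numpy as np,cv2,pickle
from bench import ctrl
def grab(n,tag):
    i=ctrl.camera_info(n); im,d=ctrl.get_image(n)
    pickle.dump((i,im,d),open(f'pics/{tag}.pkl','wb')); cv2.imwrite(f'pics/{tag}.png',im); return i,im,d
def load(tag): return pickle.load(open(f'pics/{tag}.pkl','rb'))
def ray(i,uv):
    K=np.array(i['intrinsics'],float);D=np.array(i['D'],float);R=np.array(i['R']);t=np.array(i['t'])
    p=cv2.undistortPoints(np.array([[uv]],float),K,D)[0,0]
    return -R.T@t, R.T@np.array([p[0],p[1],1.])
def pts(i,d,mask):
    v,u=np.nonzero(mask&(d>0)); K=np.array(i['intrinsics'],float);D=np.array(i['D'],float)
    p=cv2.undistortPoints(np.stack([u,v],1).astype(float)[:,None],K,D)[:,0]; z=d[v,u][:,None]
    return (np.hstack([p*z,z])-np.array(i['t']))@np.array(i['R'])
def tri(rs):
    A=0;b=0
    for o,r in rs:
        r=r/np.linalg.norm(r);P=np.eye(3)-np.outer(r,r);A=A+P;b=b+P@o
    return np.linalg.solve(A,b)
E
python3 - <<'E'
from h import *
s=ctrl.get_state();print(s)
a=grab('side','s0')[1];b=grab('top','t0')[1]
for n in('side','top'):
    i=ctrl.camera_info(n);print(n,-np.array(i['R']).T@np.array(i['t']))
E
```

```text
{'time': 0.0, 'joint_positions': array([ 1.30708787,  0.3218153 , -0.07007732,  1.4516665 ,  0.02261612,
        1.37077454, -0.05690526]), 'qd': array([-1.25802322e-03, -4.97847033e-04, -1.89935764e-03,  5.71322984e-04,
        5.51177415e-04, -7.37538217e-05,  2.89467634e-03]), 'joint_torque': array([-5.71619040e-06, -4.91290998e+01, -4.04005134e-01, -3.12524235e+01,
       -6.38774643e-02,  4.36365476e-02,  1.61472344e-04]), 'position': array([ 0.17805538, -0.62457351,  0.22147072]), 'tool_rot': array([-3.10950748e+00, -4.34757029e-01,  5.86044768e-04]), 'ft_force': array([-0.18229525, -0.41804416, -0.05036524]), 'torque': array([-0.01489471, -0.03880222, -0.04546128]), 'grip_force': 0.0, 'grip_width': 0.9991856448620612}
side [ 0.48602642 -0.87258449  0.60621294]
top [0.41745872 0.02145033 1.07878021]
```

View pics/s0.png

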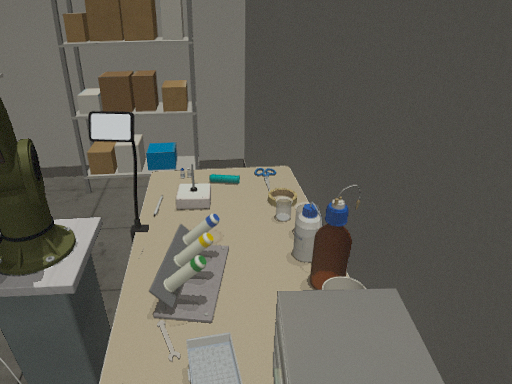

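View pics/t0.png

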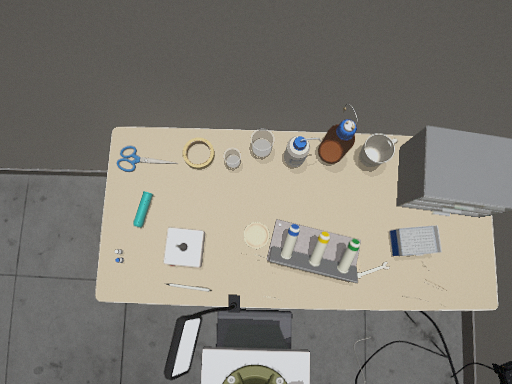

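The side view shows the blue tube at about (213,220) on the peg nearest the dryer, and the jet at about (193,165–190). In the top view the blue end is at (293,230) and its mouth is at about (286,257). The dryer is at (184,247), and the turquoise look-alike lies at (143,209).

Run:
```python
from h import *
boxes={'s0':{'blue':(195,205,222,232),'yellow':(190,228,218,252),'green':(180,250,212,275)},
 't0':{'blue':(280,220,302,240),'yellow':(310,228,332,246),'green':(340,235,364,252)}}
hr={'blue':(100,130),'yellow':(18,35),'green':(45,85)}
L={t:load(t) for t in boxes}
for c in hr:
    rs=[]
    for t in boxes:
        i,im,d=L[t];h=cv2.cvtColor(im,cv2.COLOR_BGR2HSV);x0,y0,x1,y1=boxes[t][c]
        m=(h[...,0]>=hr[c][0])&(h[...,0]<=hr[c][1])&(h[...,1]>110)&(h[...,2]>50);b=np.zeros_like(m);b[y0:y1,x0:x1]=1;m&=b
        v,u=np.nonzero(m);rs.append(ray(i,(u.mean(),v.mean())));P=pts(i,d,m)
        print(c,t,m.sum(),u.mean().round(1),v.mean().round(1),np.median(P,0).round(4))
    print('  tri',tri(rs).round(4))
# tube white body from depth
for t,bx in(('s0',(170,205,225,275)),('t0',(280,222,302,262))):
    i,im,d=L[t];h=cv2.cvtColor(im,cv2.COLOR_BGR2HSV)
    m=np.zeros(d.shape,bool);m[bx[1]:bx[3],bx[0]:bx[2]]=1
    P=pts(i,d,m); print(t,'z range',P[:,2].min(),P[:,2].max(), (d[m]==0).sum())
s=L['s0'][1][150:240,150:240];t=L['t0'][1][215:275,155:215];t2=L['t0'][1][210:290,260:370]
A=cv2.resize(s,(400,400),interpolation=0);B=cv2.resize(t,(400,400),interpolation=0)
cv2.imwrite('pics/c0.png',np.hstack([A,B]))
```

```text
blue s0 65 211.6 220.0 [ 0.4949 -0.1026  0.1241]
blue t0 64 293.5 229.9 [ 0.4936 -0.0896  0.1296]
  tri [ 0.4975 -0.0904  0.117 ]
yellow s0 104 205.2 239.7 [ 0.4781 -0.1842  0.124 ]
yellow t0 62 323.4 237.8 [ 0.4744 -0.1718  0.1292]
  tri [ 0.479  -0.1734  0.1167]
green s0 79 197.6 262.1 [ 0.4602 -0.2653  0.1272]
green t0 53 353.6 245.0 [ 0.4573 -0.2547  0.1278]
  tri [ 0.4611 -0.2565  0.1194]
s0 z range -0.006190353350140054 0.13833765968070386 19
t0 z range -0.0029987747004180092 0.14015583585434918 4
```

View pics/c0.png

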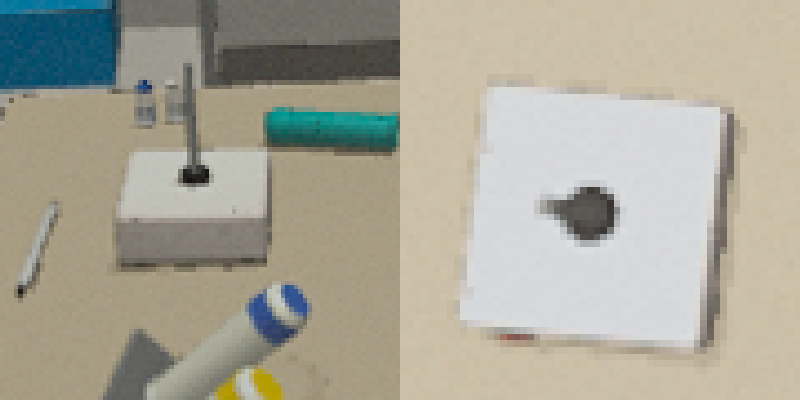

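The crop shows the jet tip at side pixel (192.3,165) and top pixel (176.5,246). Next I'll triangulate the tip and fit the tube's axis from its silhouette midlines.

Run:
```python
from h import *
L={t:load(t) for t in('s0','t0')}
print('tip',tri([ray(L['s0'][0],(192.3,165.2)),ray(L['t0'][0],(176.8,246))]).round(4))
for nm,uvs,uvt in(('collar',(193.5,188.5),(183.5,247)),):
    print(nm,tri([ray(L['s0'][0],uvs),ray(L['t0'][0],uvt)]).round(4))
i,im,d=L['t0'];h=cv2.cvtColor(im,cv2.COLOR_BGR2HSV)
m=np.zeros(d.shape,np.uint8);m[225:270,160:208]=((h[...,1]<25)&(h[...,2]>200))[225:270,160:208]
c=max(cv2.findContours(m,0,2)[0],key=cv2.contourArea);r=cv2.minAreaRect(c);print(r)
o,q=ray(i,r[0]);print('box top at z.045',(o+q*(.045-o[2])/q[2]).round(4))
# tube: points by depth, blue tube body (white-ish + blue), high above board
for t,bx in(('s0',(170,205,225,250)),('t0',(278,220,303,264))):
    i,im,d=L[t];h=cv2.cvtColor(im,cv2.COLOR_BGR2HSV)
    m=np.zeros(d.shape,bool);m[bx[1]:bx[3],bx[0]:bx[2]]=1
    print(t,[ (tuple(im[v,u]),) for v,u in(((228,200),(232,192),(240,165)) if t=='s0' else ((245,289),(255,286),(245,300)))])
cv2.imwrite('pics/c1.png',np.hstack([cv2.resize(L['s0'][1][200:270,165:235],(400,400),interpolation=0),cv2.resize(L['t0'][1][217:267,265:315],(400,400),interpolation=0)]))
```

```text
tip [0.4455 0.2256 0.1307]
collar [0.4451 0.2235 0.0475]
((183.1336669921875, 246.66336059570312), (36.020347595214844, 36.119850158691406), 5.710592269897461)
box top at z.045 [0.4449 0.2251 0.045 ]
s0 [((np.uint8(144), np.uint8(159), np.uint8(158)),), ((np.uint8(155), np.uint8(170), np.uint8(169)),), ((np.uint8(135), np.uint8(158), np.uint8(169)),)]
t0 [((np.uint8(190), np.uint8(205), np.uint8(205)),), ((np.uint8(190), np.uint8(205), np.uint8(206)),), ((np.uint8(178), np.uint8(179), np.uint8(186)),)]
```

View pics/c1.png

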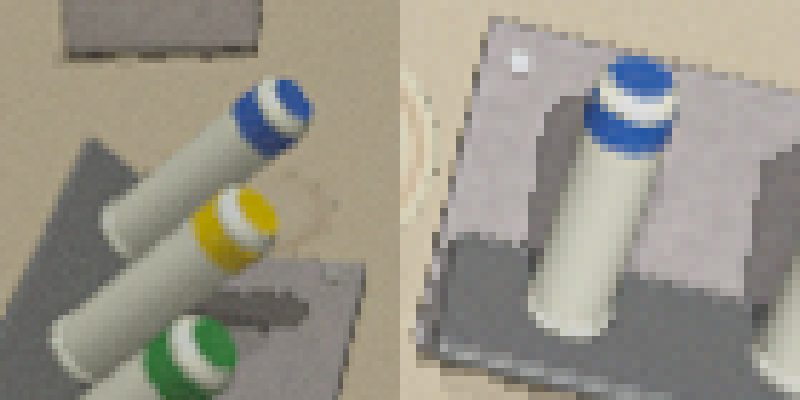

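The crop shows the tube silhouette. Its mouth midpoint is at about (185,240.6) in side and (286,257) in top, and the band edge is at (208.9,224.2) and (292.8,235.4).

Run:
```python
from h import *
i,j=load('s0')[0],load('t0')[0]
def pl(i,a,b):
    o,p=ray(i,a);_,q=ray(i,b);n=np.cross(p,q);n/=np.linalg.norm(n);return n,n@o
n1,d1=pl(i,(184.95,240.6),(208.9,224.15));n2,d2=pl(j,(286,257),(292.75,235.4))
a=np.cross(n1,n2);a/=np.linalg.norm(a);a*=np.sign(a[2])
x0=np.linalg.lstsq(np.array([n1,n2]),[d1,d2],rcond=None)[0]
print('axis',a.round(3),'elev',np.degrees(np.arcsin(a[2])),'yaw',np.arctan2(a[1],a[0]))
for nm,ii,uv in(('mouth s',i,(184.95,240.6)),('mouth t',j,(286,257)),('band s',i,(208.9,224.15)),('band t',j,(292.75,235.4))):
    o,r=ray(ii,uv);r/=np.linalg.norm(r)
    A=np.stack([a,-r],1);k=np.linalg.lstsq(A,o-x0,rcond=None)[0];print(nm,(x0+a*k[0]).round(4))
```

```text
axis [ 0.747 -0.163  0.645] elev 40.17184821265495 yaw -0.2148392469940195
mouth s [ 0.426  -0.0778  0.051 ]
mouth t [ 0.4241 -0.0774  0.0493]
band s [ 0.4898 -0.0917  0.1061]
band t [ 0.4839 -0.0904  0.101 ]
```

```bash
cat >> h.py <<'E'
from scipy.spatial.transform import Rotation as Ro
def plan(p,Rt,n,s=None,spin=True):
    """suggest n straight-line rows in tool axes from measured pose"""
    s=s or ctrl.get_state();P=s['position'];R=Ro.from_rotvec(s['tool_rot'])
    w=(R.inv()*Rt).as_rotvec()/n;st=(np.array(p)-P)/n
    for k in range(n):
        print([round(float(x),4) for x in R.inv().apply(st)],np.degrees(w).round(1).tolist());R=R*Ro.from_rotvec(w)
def tool(yaw,tilt=0):
    """tool x towards yaw, tilt = pitched forward from straight down (rad)"""
    c,s=np.cos(yaw),np.sin(yaw);f=np.array([c,s,0]);u=np.array([0,0,1])
    z=np.sin(tilt)*f-np.cos(tilt)*u;x=np.cos(tilt)*f+np.sin(tilt)*u
    return Ro.from_matrix(np.stack([x,np.cross(z,x),z],1))
E
python3 - <<'E'
from h import *
i=ctrl.camera_info('wrist');s=ctrl.get_state();R=Ro.from_rotvec(s['tool_rot'])
c=-np.array(i['R']).T@np.array(i['t']);print('cam in tool',R.inv().apply(c-s['position']),'look',R.inv().apply(np.array(i['R'])[2]),np.array(i['intrinsics'])[0,0])
print(R.as_matrix().round(2))
plan([.43,-.079,.24],tool(-.215),11)
E
```

```text
cam in tool [ 0.07970065 -0.00076499 -0.16322621] look [-2.88128710e-01 -2.66018068e-04  9.57591654e-01] 289.04399281922855
[[ 0.96  0.27 -0.  ]
 [ 0.27 -0.96  0.  ]
 [-0.   -0.   -1.  ]]
[0.0356, -0.0414, -0.0016] [-0.0, 0.0, 2.6]
[0.0337, -0.043, -0.0016] [-0.0, 0.0, 2.6]
[0.0318, -0.0444, -0.0016] [-0.0, 0.0, 2.6]
[0.0298, -0.0458, -0.0016] [-0.0, 0.0, 2.6]
[0.0277, -0.0471, -0.0016] [-0.0, 0.0, 2.6]
[0.0255, -0.0483, -0.0016] [-0.0, 0.0, 2.6]
[0.0233, -0.0494, -0.0016] [-0.0, 0.0, 2.6]
[0.0211, -0.0504, -0.0016] [-0.0, 0.0, 2.6]
[0.0188, -0.0513, -0.0017] [-0.0, 0.0, 2.6]
[0.0165, -0.0521, -0.0017] [-0.0, 0.0, 2.6]
[0.0142, -0.0528, -0.0017] [-0.0, 0.0, 2.6]
```

```bash
python3 -m handwheel '[[0.087,0.0356,-0.0414,-0.0016,0,0,2.6],[0.087,0.0337,-0.043,-0.0016,0,0,2.6],[0.087,0.0318,-0.0444,-0.0016,0,0,2.6],[0.087,0.0298,-0.0458,-0.0016,0,0,2.6],[0.087,0.0277,-0.0471,-0.0016,0,0,2.6],[0.087,0.0255,-0.0483,-0.0016,0,0,2.6],[0.087,0.0233,-0.0494,-0.0016,0,0,2.6],[0.087,0.0211,-0.0504,-0.0016,0,0,2.6],[0.087,0.0188,-0.0513,-0.0017,0,0,2.6],[0.087,0.0165,-0.0521,-0.0017,0,0,2.6],[0.087,0.0142,-0.0528,-0.0017,0,0,2.6],[0.087,0,0,0,0,0,0]]'
python3 - <<'E'
from h import *
print(ctrl.get_state()['joint_positions'].round(2))
i,im,d=grab('wrist','w0')
E
```

```text
time: 1.6
position: [0.4329, -0.0757, 0.2406]
tool_rot: [-3.123, 0.334, -0.001]
ft_force: [0.0, -0.3, -0.1]
grip_width: 0.998
grip_force: 0.0
[ 0.83 -0.14 -0.64  1.89 -0.09  1.37 -1.57]
```

View pics/w0.png

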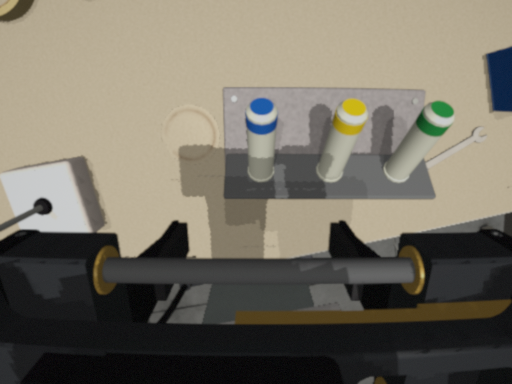

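The wrist view shows the blue tube upright in the picture, with its mouth at about (261,178) and its band edge at about (262,133). The dryer is at (45,200). I'll check the elevation using depth along the tube's crest, and triangulate across views.

Run:
```python
from h import *
i,im,d=load('w0');s,t=load('s0')[0],load('t0')[0]
for u0,nm in((261,'blue'),):
    m=np.zeros(d.shape,bool);m[138:174,258:265]=1
    P=pts(i,d,m);c=P.mean(0);_,_,V=np.linalg.svd(P-c);a=V[0]*np.sign(V[0][2]);print('crest',c.round(4),a.round(3),np.degrees(np.arcsin(a[2])),(P-c).std(0))
    n=np.array([-a[0]*a[2],-a[1]*a[2],1-a[2]**2]);n/=np.linalg.norm(n);print('axis pt',(c-.015*n).round(4))
# edges of body in wrist
h=cv2.cvtColor(im,cv2.COLOR_BGR2HSV)
for v in(140,150,160,170,176):print(v,[tuple(int(x) for x in im[v,u]) for u in range(244,282,2)][::1]) if v in(150,) else None
for v in(140,150,160,170,176):
    g=im[v,240:285].astype(float).mean(1);e=np.diff(g);print(v,240+int(e[:20].argmax()),240+20+int(e[20:].argmin()))
g=im[80:195,262].astype(int);print([(80+k,tuple(g[k])) for k in range(10,110,4)])
W=[ray(i,(262,133)),ray(s,(208.9,224.15)),ray(t,(292.75,235.4))]
print('band',tri(W).round(4),tri(W[::2]).round(4),tri(W[:2]).round(4))
M=[ray(i,(261,176)),ray(s,(184.95,240.6)),ray(t,(286,257))]
print('mouth',tri(M).round(4),tri(M[::2]).round(4),tri(M[:2]).round(4))
# jet tip: collar in wrist
```

```text
crest [ 0.4569 -0.0826  0.1   ] [ 0.699 -0.142  0.701] 44.51434276207152 [0.01328422 0.00341353 0.01332133]
axis pt [ 0.4672 -0.0847  0.0893]
150 [(107, 110, 114), (104, 107, 112), (114, 126, 127), (138, 152, 153), (149, 164, 165), (156, 172, 172), (161, 177, 178), (164, 180, 180), (167, 182, 183), (166, 182, 183), (164, 180, 181), (162, 178, 178), (158, 173, 173), (148, 163, 164), (135, 149, 150), (105, 114, 117), (89, 91, 96), (99, 102, 106), (109, 110, 116)]
140 248 273
150 248 273
160 248 273
170 247 283
176 249 271
[(90, (np.int64(156), np.int64(158), np.int64(165))), (94, (np.int64(160), np.int64(163), np.int64(169))), (98, (np.int64(165), np.int64(108), np.int64(83))), (102, (np.int64(167), np.int64(92), np.int64(32))), (106, (np.int64(166), np.int64(91), np.int64(31))), (110, (np.int64(166), np.int64(91), np.int64(32))), (114, (np.int64(171), np.int64(123), np.int64(101))), (118, (np.int64(206), np.int64(206), np.int64(204))), (122, (np.int64(188), np.int64(198), np.int64(197))), (126, (np.int64(148), np.int64(84), np.int64(42))), (130, (np.int64(148), np.int64(79), np.int64(
[... 223 characters left out ...]
(150, (np.int64(166), np.int64(182), np.int64(183))), (154, (np.int64(166), np.int64(182), np.int64(182))), (158, (np.int64(130), np.int64(144), np.int64(144))), (162, (np.int64(118), np.int64(132), np.int64(132))), (166, (np.int64(117), np.int64(130), np.int64(130))), (170, (np.int64(118), np.int64(132), np.int64(132))), (174, (np.int64(118), np.int64(131), np.int64(131))), (178, (np.int64(121), np.int64(134), np.int64(135))), (182, (np.int64(79), np.int64(85), np.int64(86))), (186, (np.int64(66), np.int64(66), np.int64(67)))]
band [ 0.4848 -0.0895  0.1052] [ 0.4825 -0.0886  0.1191] [ 0.4854 -0.0891  0.1051]
mouth [ 0.4245 -0.0767  0.0506] [ 0.4242 -0.0765  0.0548] [ 0.4246 -0.0761  0.0502]
```

Run:
```python
from h import *
plan([.4755,-.0865,.079],tool(-.215),4)
```

```text
[0.0111, -0.0004, 0.0403] [0.0, 0.0, -0.0]
[0.0111, -0.0004, 0.0403] [0.0, 0.0, -0.0]
[0.0111, -0.0004, 0.0403] [0.0, 0.0, -0.0]
[0.0111, -0.0004, 0.0403] [0.0, 0.0, -0.0]
```

```bash
python3 -m handwheel '[[0.087,0.022,-0.001,0.02,0,0,0],[0.087,0.022,-0.001,0.03,0,0,0],[0.087,0,0,0.03,0,0,0],[0.087,0,0,0.03,0,0,0],[0.087,0,0,0.03,0,0,0],[0.087,0,0,0.021,0,0,0],[0.087,0,0,0,0,0,0],[0.087,0,0,0,0,0,0]]' 20
python3 - <<'E'
from h import *
i,im,d=grab('wrist','w1');plan([.4755,-.0865,.079],tool(-.215),1)
E
```

```text
time: 2.65
position: [0.4752, -0.0889, 0.08]
tool_rot: [3.122, -0.349, 0.001]
ft_force: [-0.0, 0.5, 0.9]
grip_width: 1.0
grip_force: 0.0
[-0.0006, -0.0022, 0.0014] [0.0, -0.1, -0.4]
```

View pics/w1.png

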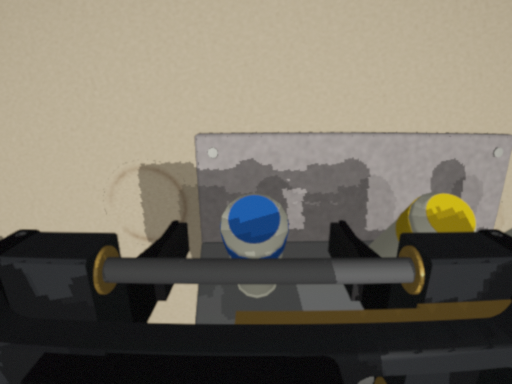

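The blue cap is centred at about (255,228) between the fingers, whose inner edges are at 187 and 330. The tube sits about 2 mm left of centre, so I'll shift and close.

```bash
python3 -m handwheel '[[0.087,0,-0.002,0.001,0,0,0],[0.02,0,0,0,0,0,0],[0.02,0,0,0,0,0,0],[0.02,0,0,0,0,0,0],[0.02,0,0,0,0,0,0],[0.02,0,0,0,0,0,0],[0.02,0,0,0,0,0,0],[0.02,0,0,0,0,0,0]]' 20
```

```text
time: 3.7
position: [0.4754, -0.086, 0.0784]
tool_rot: [3.122, -0.347, -0.0]
ft_force: [-0.6, 0.1, -0.7]
grip_width: 0.341
grip_force: 20.0
```

```bash
python3 -m handwheel '[[0.02,0.004,0,-0.004,0,0,0],[0.02,0.007,0,-0.007,0,0,0],[0.02,0.0106,0,-0.0106,0,0,0],[0.02,0.0106,0,-0.0106,0,0,0],[0.02,0.0106,0,-0.0106,0,0,0],[0.02,0.0106,0,-0.0106,0,0,0],[0.02,0.0106,0,-0.0106,0,0,0],[0.02,0.0106,0,-0.0106,0,0,0],[0.02,0,0,0,0,0,0]]' 20
python3 -m handwheel '[[0.02,0.007,0,-0.015,0,0,0],[0.02,0.007,0,-0.03,0,0,0],[0.02,0,0,-0.03,0,0,0],[0.02,0,0,-0.03,0,0,0],[0.02,0,0,-0.02,0,0,0],[0.02,0,0,0,0,0,0]]' 20
python3 -c "
from h import *
print(ctrl.get_state()['joint_positions'].round(2));grab('wrist','w2');grab('side','s2')
cv2.imwrite('pics/c2.png',np.hstack([load('w2')[1][:,100:450],cv2.resize(load('s2')[1][110:302,140:340],(400,384))]))"
```

```text
time: 4.82
position: [0.5496, -0.1024, 0.154]
tool_rot: [-3.122, 0.347, -0.003]
ft_force: [-0.0, -0.3, -0.5]
grip_width: 0.342
grip_force: 20.0
time: 5.58
position: [0.5629, -0.1054, 0.2801]
tool_rot: [3.122, -0.347, 0.005]
ft_force: [0.0, 0.9, -1.4]
grip_width: 0.345
grip_force: 20.0
[ 0.75  0.19 -0.69  1.54  0.12  1.45 -1.75]
```

View pics/c2.png

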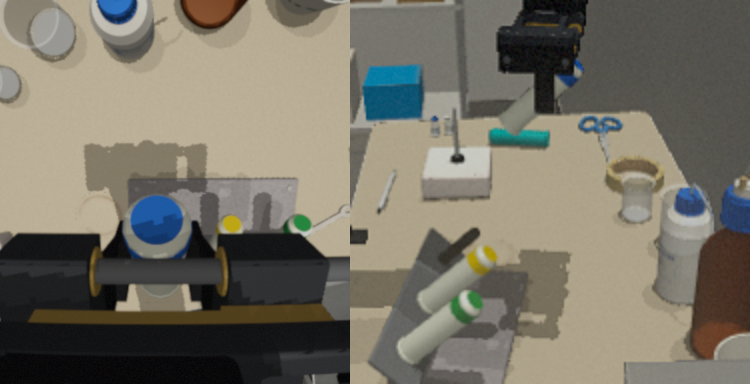

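The tube is gripped and clear of the peg, and yellow and green haven't moved. Next is the transfer with the 45° turn.

Run:
```python
from h import *
R=tool(.35,np.pi/4);g=np.array([.445,.225,.27]);plan(g+.019*R.as_matrix()[:,2],R,12)
```

```text
[-0.0146, -0.0253, 0.0018] [1.1, 3.6, -2.6]
[-0.0135, -0.0259, 0.0013] [1.1, 3.6, -2.6]
[-0.0124, -0.0265, 0.001] [1.1, 3.6, -2.6]
[-0.0113, -0.027, 0.0007] [1.1, 3.6, -2.6]
[-0.0101, -0.0275, 0.0006] [1.1, 3.6, -2.6]
[-0.0089, -0.0279, 0.0005] [1.1, 3.6, -2.6]
[-0.0076, -0.0283, 0.0005] [1.1, 3.6, -2.6]
[-0.0064, -0.0286, 0.0006] [1.1, 3.6, -2.6]
[-0.0051, -0.0288, 0.0007] [1.1, 3.6, -2.6]
[-0.0039, -0.029, 0.001] [1.1, 3.6, -2.6]
[-0.0026, -0.0291, 0.0013] [1.1, 3.6, -2.6]
[-0.0014, -0.0292, 0.0018] [1.1, 3.6, -2.6]
```

```bash
python3 -m handwheel '[[0.02,-0.0146,-0.0253,0.0018,1.1,3.6,-2.6],[0.02,-0.0135,-0.0259,0.0013,1.1,3.6,-2.6],[0.02,-0.0124,-0.0265,0.001,1.1,3.6,-2.6],[0.02,-0.0113,-0.027,0.0007,1.1,3.6,-2.6],[0.02,-0.0101,-0.0275,0.0006,1.1,3.6,-2.6],[0.02,-0.0089,-0.0279,0.0005,1.1,3.6,-2.6],[0.02,-0.0076,-0.0283,0.0005,1.1,3.6,-2.6],[0.02,-0.0064,-0.0286,0.0006,1.1,3.6,-2.6],[0.02,-0.0051,-0.0288,0.0007,1.1,3.6,-2.6],[0.02,-0.0039,-0.029,0.001,1.1,3.6,-2.6],[0.02,-0.0026,-0.0291,0.0013,1.1,3.6,-2.6],[0.02,-0.0014,-0.0292,0.0018,1.1,3.6,-2.6]]' 20
python3 -m handwheel '[[0.02,0,0,0,0,0,0],[0.02,0,0,0,0,0,0],[0.02,0,0,0,0,0,0]]'
python3 - <<'E'
from h import *
print(ctrl.get_state()['joint_positions'].round(2))
R=tool(.35,np.pi/4);g=np.array([.445,.225,.27]);plan(g+.019*R.as_matrix()[:,2],R,1)
grab('side','s3');grab('top','t3')
cv2.imwrite('pics/c3.png',np.hstack([cv2.resize(load('s3')[1][90:210,150:250],(400,480),interpolation=0),cv2.resize(load('t3')[1][190:310,130:230],(400,480),interpolation=0)]))
E
```

```text
time: 7.18
position: [0.533, 0.2086, 0.2468]
tool_rot: [-2.849, -0.408, -0.957]
ft_force: [-0.3, -0.1, -0.4]
grip_width: 0.344
grip_force: 20.0
time: 7.55
position: [0.5346, 0.2064, 0.2489]
tool_rot: [-2.851, -0.402, -0.959]
ft_force: [0.8, 0.1, -1.6]
grip_width: 0.34
grip_force: 20.0
[-0.3  -0.3  -0.16  2.17  0.08  0.62 -1.8 ]
[-0.0493, -0.0441, -0.0462] [1.7, 7.6, -3.4]
```

View pics/c3.png

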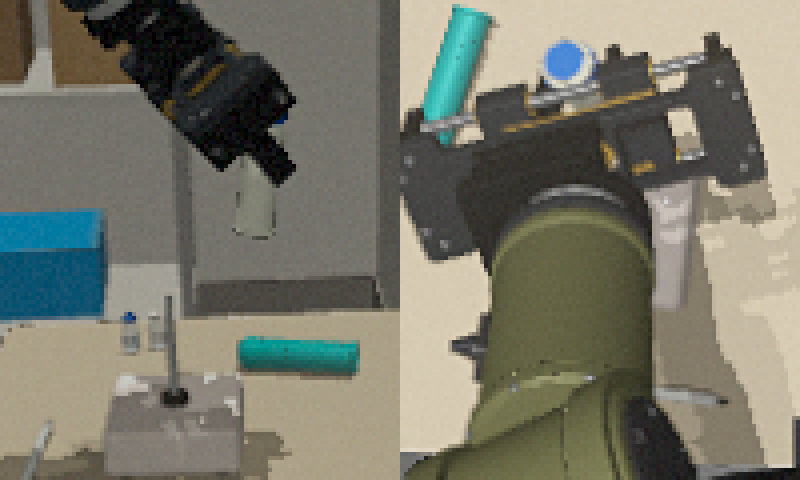

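The arm hit its inner reach limit, with j2 at −0.3, because the tool was pointing outward. The tube is still held safely, above and behind the jet. I'll yaw the tool so it points left (about 1.9 rad), which puts the wrist to the right at an easier radius, and do that here before moving over the jet.

Run:
```python
from h import *
R=tool(1.9,np.pi/4);g=np.array([.515,.20,.28]);plan(g+.019*R.as_matrix()[:,2],R,11)
```

```text
[-0.0006, -0.0012, -0.0024] [5.5, 0.5, -6.4]
[-0.0004, -0.0015, -0.0023] [5.5, 0.5, -6.4]
[-0.0002, -0.0017, -0.0021] [5.5, 0.5, -6.4]
[0.0, -0.0019, -0.002] [5.5, 0.5, -6.4]
[0.0002, -0.0021, -0.0018] [5.5, 0.5, -6.4]
[0.0005, -0.0022, -0.0016] [5.5, 0.5, -6.4]
[0.0008, -0.0023, -0.0014] [5.5, 0.5, -6.4]
[0.001, -0.0023, -0.0011] [5.5, 0.5, -6.4]
[0.0013, -0.0023, -0.0009] [5.5, 0.5, -6.4]
[0.0015, -0.0022, -0.0007] [5.5, 0.5, -6.4]
[0.0018, -0.0021, -0.0005] [5.5, 0.5, -6.4]
```

```bash
python3 -m handwheel '[[0.02,-0.0006,-0.0012,-0.0024,5.5,0.5,-6.4],[0.02,-0.0004,-0.0015,-0.0023,5.5,0.5,-6.4],[0.02,-0.0002,-0.0017,-0.0021,5.5,0.5,-6.4],[0.02,0,-0.0019,-0.002,5.5,0.5,-6.4],[0.02,0.0002,-0.0021,-0.0018,5.5,0.5,-6.4],[0.02,0.0005,-0.0022,-0.0016,5.5,0.5,-6.4],[0.02,0.0008,-0.0023,-0.0014,5.5,0.5,-6.4],[0.02,0.001,-0.0023,-0.0011,5.5,0.5,-6.4],[0.02,0.0013,-0.0023,-0.0009,5.5,0.5,-6.4],[0.02,0.0015,-0.0022,-0.0007,5.5,0.5,-6.4],[0.02,0.0018,-0.0021,-0.0005,5.5,0.5,-6.4],[0.02,0,0,0,0,0,0]]' 20
python3 - <<'E'
from h import *
print(ctrl.get_state()['joint_positions'].round(2))
R=tool(1.9,np.pi/4);g=np.array([.515,.20,.28]);plan(g+.019*R.as_matrix()[:,2],R,1)
g=np.array([.445,.225,.25]);plan(g+.019*R.as_matrix()[:,2],R,4)
E
```

```text
time: 9.15
position: [0.5138, 0.2149, 0.2616]
tool_rot: [-1.501, -1.934, -0.602]
ft_force: [0.5, -0.3, -0.9]
grip_width: 0.347
grip_force: 20.0
[-0.5   0.25  0.6   1.73 -0.85  1.58  0.52]
[0.0026, -0.0037, -0.0044] [2.3, 0.2, -3.5]
[0.0027, -0.0162, 0.0118] [0.6, 0.1, -0.9]
[0.0029, -0.016, 0.0119] [0.6, 0.1, -0.9]
[0.0031, -0.0158, 0.0121] [0.6, 0.1, -0.9]
[0.0034, -0.0157, 0.0123] [0.6, 0.1, -0.9]
```

```bash
python3 -m handwheel '[[0.02,0.0027,-0.0162,0.0118,0.6,0.1,-0.9],[0.02,0.0029,-0.016,0.0119,0.6,0.1,-0.9],[0.02,0.0031,-0.0158,0.0121,0.6,0.1,-0.9],[0.02,0.0034,-0.0157,0.0123,0.6,0.1,-0.9],[0.02,0,0,0,0,0,0],[0.02,0,0,0,0,0,0]]' 20
python3 - <<'E'
from h import *
print(ctrl.get_state()['joint_positions'].round(2))
R=tool(1.9,np.pi/4);g=np.array([.445,.225,.25]);plan(g+.019*R.as_matrix()[:,2],R,1)
grab('side','s4');grab('top','t4');grab('wrist','w4')
cv2.imwrite('pics/c4.png',np.hstack([cv2.resize(load('s4')[1][110:205,160:225],(328,480),interpolation=0),cv2.resize(load('t4')[1][215:275,150:205],(440,480),interpolation=0)]))
E
```

```text
time: 9.9
position: [0.4398, 0.2378, 0.2386]
tool_rot: [-1.414, -1.982, -0.594]
ft_force: [0.1, 1.0, -0.6]
grip_width: 0.346
grip_force: 20.0
[-0.56  0.13  0.57  1.9  -0.8   1.51  0.56]
[-0.0017, 0.0007, 0.0012] [0.1, -0.3, 0.2]
```

View pics/c4.png

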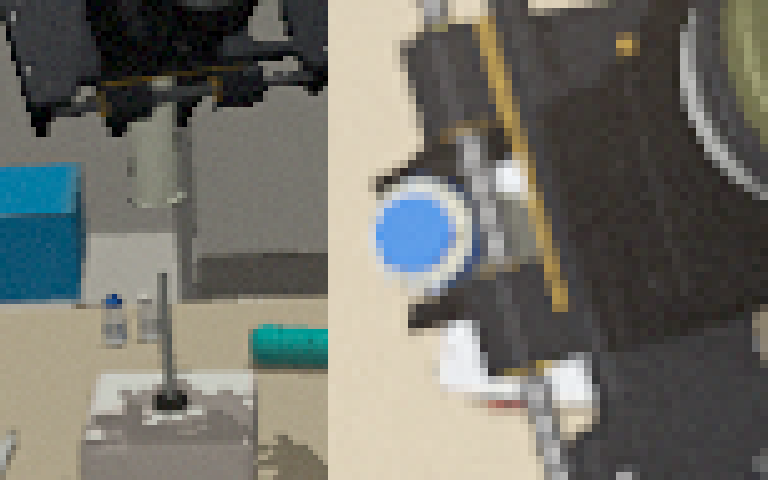

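The side crop shows the tube's mouth centre at about x=157, nearly on the extension of the jet line (about 159). The top crop shows the blue end centred at (161.3,244). I'll measure both numerically.

Run:
```python
from h import *
i,im,d=load('t4');h=cv2.cvtColor(im,cv2.COLOR_BGR2HSV)
m=(h[...,0]>95)&(h[...,0]<125)&(h[...,1]>100);b=np.zeros_like(m);b[230:256,155:172]=1;m&=b
v,u=np.nonzero(m);P=pts(i,d,m);print('cap disc',m.sum(),u.mean(),v.mean(),np.median(P,0).round(4))
o,q=ray(i,(u.mean(),v.mean()));print('at .292',(o+q*(.292-o[2])/q[2]).round(4))
i,im,d=load('s4')
# tube body edges in side view per row
g=cv2.GaussianBlur(im,(3,3),0).astype(float);C=[]
for r in range(139,150):
    row=g[r,180:203];sat=row[:,1]; print(r,[int(x) for x in im[r,182:201].astype(int).sum(1)//3])
for r in range(168,186,4): print(r,[int(x) for x in im[r,188:199].astype(int).sum(1)//3])
m=np.zeros(d.shape,bool);m[138:149,188:194]=1;P=pts(i,d,m)
for lo in(138,141,144,147):
    m[:]=0;m[lo:lo+2,189:193]=1;print(lo,np.median(pts(i,d,m),0).round(4))
m[:]=0;m[166:186,191:196]=1;Q=pts(i,d,m);Q=Q[(Q[:,1]<.26)&(Q[:,2]>.06)];print('jet',len(Q),np.median(Q,0).round(4))
```

```text
cap disc 68 160.47058823529412 243.9558823529412 [0.4423 0.2265 0.2989]
at .292 [0.4426 0.2279 0.292 ]
139 [114, 113, 117, 112, 118, 126, 131, 132, 130, 130, 126, 119, 91, 78, 86, 85, 109, 114, 114]
140 [115, 111, 116, 114, 115, 128, 131, 130, 131, 125, 119, 121, 110, 92, 86, 84, 110, 112, 113]
141 [114, 115, 113, 97, 103, 126, 131, 131, 131, 125, 122, 119, 108, 93, 80, 84, 113, 114, 113]
142 [115, 112, 117, 96, 102, 125, 127, 131, 133, 125, 123, 120, 107, 91, 84, 81, 109, 115, 114]
143 [114, 113, 117, 78, 97, 127, 127, 131, 129, 125, 123, 120, 111, 91, 85, 81, 100, 109, 115]
144 [114, 114, 116, 85, 99, 127, 125, 129, 133, 130, 127, 116, 109, 91, 86, 82, 103, 113, 113]
145 [115, 115, 112, 114, 117, 124, 125, 131, 128, 131, 120, 118, 106, 92, 87, 77, 101, 113, 115]
146 [113, 114, 111, 110, 116, 121, 127, 130, 129, 129, 119, 124, 114, 89, 84, 85, 99, 113, 117]
147 [112, 115, 114, 117, 116, 121, 125, 130, 131, 127, 119, 118, 108, 103, 91, 80, 98, 114, 113]
148 [113, 111, 114, 114, 116, 119, 125, 131, 128, 129, 119, 123, 118, 149, 119, 84, 98, 113, 115]
149 [114, 115, 115, 80, 118, 132, 127, 130, 128, 121, 114, 149, 159, 110, 81, 78, 93, 113, 115]
168 [187, 163, 159, 119, 84, 149, 163, 124, 87, 84, 84]
172 [137, 146, 143, 112, 92, 110, 154, 160, 155, 158, 158]
176 [141, 154, 151, 123, 99, 82, 149, 158, 157, 159, 156]
180 [159, 157, 160, 148, 111, 80, 127, 153, 156, 158, 157]
184 [200, 200, 201, 207, 138, 85, 129, 187, 190, 200, 202]
138 [0.4473 0.2114 0.2266]
141 [0.4468 0.2108 0.2167]
144 [0.4463 0.2095 0.2068]
147 [0.4457 0.2083 0.1981]
jet 47 [0.4446 0.2189 0.0988]
```

The tube leans about 4–5° towards the tool's forward side, which matches the 40° first estimated for its axis. I'll correct it with +4.5° about tool y, pivoting at the grasp, and measure again.

```bash
python3 -m handwheel '[[0.02,0,0,0,0,4.5,0],[0.02,0.0015,0,0,0,0,0],[0.02,0,0,0,0,0,0],[0.02,0,0,0,0,0,0]]' 20
python3 - <<'E'
from h import *
S=ctrl.get_state();R=Ro.from_rotvec(S['tool_rot']);M=R.as_matrix();print('grasp',(S['position']-.019*M[:,2]).round(4),'tool z',M[:,2].round(3),'y',M[:,1].round(3))
i,im,d=grab('t','x') if 0 else grab('top','t5');h=cv2.cvtColor(im,cv2.COLOR_BGR2HSV)
m=(h[...,0]>95)&(h[...,0]<125)&(h[...,1]>100);b=np.zeros_like(m);b[225:260,150:176]=1;m&=b
v,u=np.nonzero(m);P=pts(i,d,m);z=np.median(P[:,2])
o,q=ray(i,(u.mean(),v.mean()));print('cap disc',m.sum(),u.mean(),v.mean(),np.median(P,0).round(4),(o+q*(.292-o[2])/q[2]).round(4))
i,im,d=grab('side','s5')
m=np.zeros(d.shape,bool);m[136:149,185:199]=1;P=pts(i,d,m);P=P[(P[:,1]<.24)&(P[:,1]>.19)]
# cylinder fit: point c, axis tilt, r=.015
from scipy.optimize import least_squares
P=P[P[:,2]>.185]
def f(p):
    a=np.array([p[2],p[3],1]);a/=np.linalg.norm(a);w=P-np.array([p[0],p[1],.21]);return np.linalg.norm(w-np.outer(w@a,a),axis=1)-.015
r=least_squares(f,[.445,.225,0,0],loss='soft_l1',f_scale=.001);print('cyl at z.21',r.x.round(4),len(P),np.abs(f(r.x)).mean(),P.min(0),P.max(0))
E
```

```text
time: 10.55
position: [0.4389, 0.2394, 0.2396]
tool_rot: [-1.367, -1.922, -0.638]
ft_force: [-0.7, -0.5, -0.6]
grip_width: 0.343
grip_force: 20.0
grasp [0.4436 0.2257 0.2518] tool z [-0.248  0.722 -0.646] y [0.945 0.327 0.003]
cap disc 67 161.43283582089552 243.52238805970148 [0.4434 0.2242 0.299 ] [0.4436 0.2258 0.292 ]
cyl at z.21 [ 0.4421  0.2285  0.0042 -0.0682] 124 0.0011231408686969467 [0.42791456 0.20674069 0.18997807] [0.45697747 0.23230595 0.2362277 ]
```

Run:
```python
from h import *
for t in('s4','s5'):
    i,im,d=load(t)
    for c in((189,193),(187,191)):
        m=np.zeros(d.shape,bool);m[137:149,c[0]:c[1]]=1;P=pts(i,d,m);P=P[(P[:,1]<.225)&(P[:,1]>.2)&(P[:,2]>.193)]
        k=np.polyfit(P[:,2],P[:,1],1);print(t,c,len(P),'dy/dz',k[0].round(3),'y at .21',np.polyval(k,.21).round(4))
# reference: jet front verticality
i,im,d=load('s5')
for r in range(166,187,3):
    m=np.zeros(d.shape,bool);m[r,190:197]=1;P=pts(i,d,m);print(r,P[P[:,1].argmin()].round(3) if len(P) else 0)
```

```text
s4 (189, 193) 48 dy/dz 0.084 y at .21 0.21
s4 (187, 191) 48 dy/dz 0.016 y at .21 0.2102
s5 (189, 193) 47 dy/dz -0.072 y at .21 0.2147
s5 (187, 191) 48 dy/dz -0.053 y at .21 0.214
166 [0.443 0.214 0.133]
169 [0.443 0.218 0.121]
172 [0.445 0.217 0.111]
175 [0.444 0.218 0.1  ]
178 [0.447 0.219 0.088]
181 [0.443 0.213 0.081]
184 [0.443 0.213 0.069]
```

```bash
python3 -m handwheel '[[0.02,-0.0006,0,0,0,-1.7,0],[0.02,0,0,0,0,0,0],[0.02,0,0,0,0,0,0],[0.02,0,0,0,0,0,0]]' 20
python3 - <<'E'
from h import *
S=ctrl.get_state();M=Ro.from_rotvec(S['tool_rot']).as_matrix();g=S['position']-.019*M[:,2];print('grasp',g.round(4))
print('to hover-down, tool axes',(M.T@(np.array([.445,.2245,.165])-g)).round(4),'per 10mm down',(M.T@[0,0,-.01]).round(4))
i,im,d=grab('side','s6')
print([(r,int(im[r,188:194].mean())) for r in range(144,158)],[(r,im[r,191:194].mean(1).astype(int).tolist() if 0 else [int(x) for x in im[r,190:196].mean(1)]) for r in range(160,170)])
def at(uv,y):
    o,q=ray(i,uv);return (o+q*(y-o[1])/q[1]).round(4)
for v in(149.5,150.5,151.5):print('rim',v,at((191,v),.2095))
for v in(164,165,166):print('tip',v,at((192.3,v),.2225))
E
```

```text
time: 11.15
position: [0.4388, 0.2387, 0.2386]
tool_rot: [-1.384, -1.944, -0.62]
ft_force: [-0.5, -0.8, -0.1]
grip_width: 0.344
grip_force: 20.0
grasp [0.4434 0.2253 0.2513]
to hover-down, tool axes [-0.0651  0.001   0.0567] per 10mm down [-0.0074 -0.      0.0067]
[(144, 122), (145, 122), (146, 123), (147, 123), (148, 122), (149, 134), (150, 147), (151, 105), (152, 115), (153, 114), (154, 113), (155, 119), (156, 158), (157, 160)] [(160, [161, 159, 159, 162, 149, 103]), (161, [161, 161, 162, 162, 152, 104]), (162, [158, 160, 161, 165, 165, 113]), (163, [162, 153, 152, 159, 163, 114]), (164, [162, 111, 72, 149, 167, 113]), (165, [163, 117, 79, 152, 164, 115]), (166, [162, 119, 82, 151, 166, 124]), (167, [161, 118, 87, 152, 162, 124]), (168, [161, 118, 85, 149, 162, 122]), (169, [149, 118, 89, 145, 164, 132])]
rim 149.5 [0.4468 0.2095 0.191 ]
rim 150.5 [0.4467 0.2095 0.1877]
rim 151.5 [0.4465 0.2095 0.1844]
tip 164 [0.4476 0.2225 0.1364]
tip 165 [0.4474 0.2225 0.1329]
tip 166 [0.4471 0.2225 0.1294]
```

Side view gives the mouth at z≈0.188 and the tip at z≈0.139, and horizontally they agree to within 1–2 mm. I'll lower 60 mm first, then look.

```bash
python3 -m handwheel '[[0.02,-0.0074,0,0.0067,0,0,0],[0.02,-0.0074,0,0.0067,0,0,0],[0.02,-0.0074,0,0.0067,0,0,0],[0.02,-0.0074,0,0.0067,0,0,0],[0.02,-0.0074,0,0.0067,0,0,0],[0.02,-0.0074,0,0.0067,0,0,0],[0.02,0,0,0,0,0,0],[0.02,0,0,0,0,0,0],[0.02,0,0,0,0,0,0]]' 20
python3 - <<'E'
from h import *
S=ctrl.get_state();M=Ro.from_rotvec(S['tool_rot']).as_matrix();g=S['position']-.019*M[:,2];print('grasp',g.round(4),S['joint_positions'].round(2))
print((M.T@(np.array([.4445,.225,.160])-g)).round(4))
i,im,d=grab('side','s7');grab('top','t7');h=cv2.cvtColor(load('t7')[1],cv2.COLOR_BGR2HSV)
cv2.imwrite('pics/c7.png',np.hstack([cv2.resize(im[135:205,165:220],(440,560),interpolation=0),cv2.resize(load('t7')[1][220:270,155:187],(358,560),interpolation=0)]))
E
```

```text
time: 12.32
position: [0.4392, 0.2391, 0.1792]
tool_rot: [-1.384, -1.945, -0.621]
ft_force: [0.4, -0.6, -0.8]
grip_width: 0.342
grip_force: 20.0
grasp [0.4437 0.2257 0.1919] [-0.52  0.23  0.57  1.96 -0.89  1.48  0.71]
[-0.0244  0.0004  0.0206]
```

View pics/c7.png

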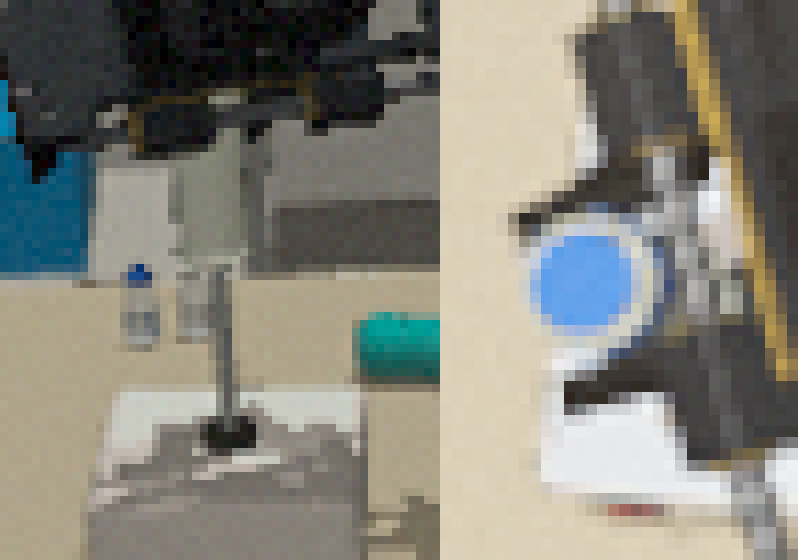

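The side crop shows the tube rim spanning 178–248 with the jet entering at x≈218, so the tip is inside and about 1 mm off centre. The contact force is negligible. I'll nudge +1.2 mm along tool y and lower the remaining 32 mm.

```bash
python3 -m handwheel '[[0.02,0,0.0012,0,0,0,0],[0.02,-0.006,0,0.0054,0,0,0],[0.02,-0.006,0,0.0053,0,0,0],[0.02,-0.006,0,0.0054,0,0,0],[0.02,-0.0057,0,0.0053,0,0,0],[0.02,0,0,0,0,0,0],[0.02,0,0,0,0,0,0],[0.02,0,0,0,0,0,0],[0.02,0,0,0,0,0,0]]' 20
python3 - <<'E'
from h import *
S=ctrl.get_state();M=Ro.from_rotvec(S['tool_rot']).as_matrix();g=S['position']-.019*M[:,2];print('grasp',g.round(4),S['qd'].round(3))
i,im,d=grab('side','s8');grab('top','t8');
j,jm,jd=load('t8');h=cv2.cvtColor(jm,cv2.COLOR_BGR2HSV)
m=(h[...,0]>95)&(h[...,0]<125)&(h[...,1]>100);b=np.zeros_like(m);b[225:260,150:180]=1;m&=b
v,u=np.nonzero(m);P=np.median(pts(j,jd,m),0);o,q=ray(j,(u.mean(),v.mean()));print('cap',m.sum(),P.round(4),(o+q*(P[2]-o[2])/q[2]).round(4))
print([(r,int(im[r,188:193].mean())) for r in range(170,188)])
for v in(176.5,178.5,180.5,182.5):
    o,q=ray(i,(191.5,v));print('rim',v,(o+q*(.2095-o[1])/q[1]).round(4))
cv2.imwrite('pics/c8.png',cv2.resize(im[140:210,150:235],(680,560),interpolation=0))
E
```

```text
time: 13.55
position: [0.4402, 0.2396, 0.1471]
tool_rot: [-1.384, -1.945, -0.621]
ft_force: [0.3, -0.0, -0.7]
grip_width: 0.345
grip_force: 20.0
grasp [0.4448 0.2262 0.1598] [-0.001  0.    -0.001  0.002 -0.001  0.     0.001]
cap 52 [0.4438 0.226  0.2069] [0.4443 0.2254 0.2069]
[(170, 124), (171, 124), (172, 122), (173, 123), (174, 123), (175, 122), (176, 118), (177, 125), (178, 145), (179, 143), (180, 147), (181, 147), (182, 144), (183, 162), (184, 189), (185, 189), (186, 186), (187, 137)]
rim 176.5 [0.4429 0.2095 0.0984]
rim 178.5 [0.4424 0.2095 0.0913]
rim 180.5 [0.442  0.2095 0.0841]
rim 182.5 [0.4416 0.2095 0.0769]
```

View pics/c8.png

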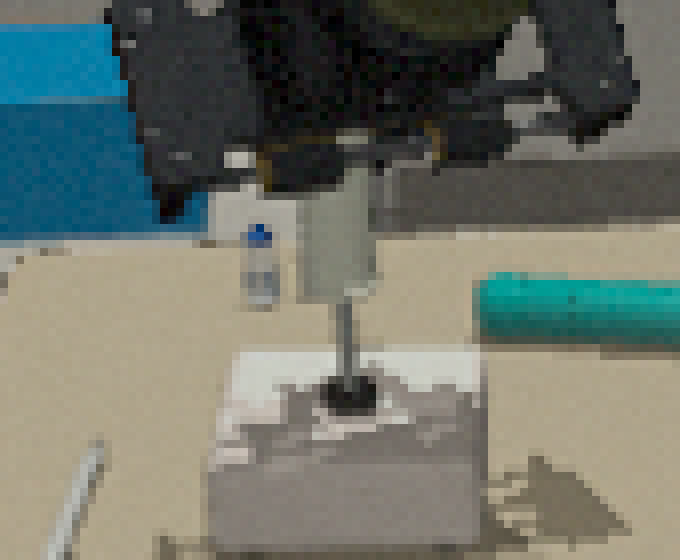

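The side view shows the rim at row ~177.5 (z≈0.095), spanning 300–377, with the jet centred inside at 344. About 44 mm of jet is in the tube, there is no contact force and the arm is still, so I'm handing in.

```bash
python3 -c "
from bench import ctrl
print(ctrl.close_job())"
```

```text
the job is handed in; nothing more can be done
None
```

I handed the job in at about 14 s with the blue-band tube held steady, mouth down over the jet. By the last images about 44 mm of the jet is inside, with no sign of contact, any remaining lean is probably within 2°, and the yellow and green tubes and the wash bottle were not touched.

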